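# Fit the warming plate on the buffet warmer

## Robot

A 6-joint arm with a two-finger parallel gripper is mounted at the origin on the work surface. World frame = base frame: x ahead of the robot, y to its left, z up, the work surface at z = 0. Lengths are in mm, angles in rad, forces in N, time in s.
With the tool pointing down it reaches from about 275 to 750 mm from the base axis. Payload 10.2 kg.
Tool frame: the origin (TCP) lies on the front face of the gripper's body, between the roots of the fingers; the fingertips stand 73 mm ahead of it and the grasp point (between the pads) lies 54 mm ahead of it; z points along the fingers, y is the line along which they close (so a half turn about z gives the same grasp; the last joint's range is limited). The gripper opens to 85 mm and grips with 20 to 120 N. Pads are 22 mm wide; open, the fingers measure 114 mm over their backs; the gripper's body (76 mm by 85 mm) begins 54 mm behind the grasp point. The pads swing forward as they close: fully open they stand 13 mm farther back than shut.
Start: joints at [1.016, 0.313, 1.498, -0, 1.331, -0.223], TCP at [171.029, 496.367, 303.894] pointing down, gripper open.
Joint ranges: [-2.94, 2.94], [-0.97, 2.17], [0.19, 2.56], [-1.23, 4.37], [0.02, 3.11], [-2.88, 2.88]. Speed limits (rad/s): [2.39, 2.39, 3.01, 3.14, 3.14, 3.14].

## Interface

Orientations are given as a unit quaternion [w, x, y, z].
In Python, from rig import * gives the robot as it stands.
- The arm moves only by the tool step_arm, never from a script. Its argument "plan" is a list of rows, each an object with "offset": the shift along the tool's x, y, z in cm, a list of three; "rot": the turn, a rotation vector about the tool's x, y, z in degrees, a list of three; "gripper": the finger opening in cm, from 0 to 8.54. In form: [{"offset": [x, y, z], "rot": [wx, wy, wz], "gripper": gripper}, ...]. A call has 1 to 12 rows; each row is the pose to reach, as a shift and turn from the pose commanded when the call began, along the tool's axes at that moment; what a row does not reach only later rows make up. A row lasts 1/10 s, in which the tool goes at most 50 mm and 8.59 degrees, less where a joint would pass 70% of its speed; a pose out of reach is approached as far as the arm can. A call with a gripper value outside its range is refused whole. The fingers move at their own pace and stop on an object; "squeeze" is the grip in N (left out, the last holds). Time passes only in rows, so rows that repeat a pose let the fingers close. It gives the time, the measured TCP pose, the force, the opening and the grip force at its end, in the units of the state.
- sense(): the state, without advancing time (a new reading comes with each control period).
- capture(name): name is "side" or "top" or "wrist"; returns a dict with "color" (400x640x3 uint8, red, green, blue), "depth" (400x640 float32, mm along the optical axis (not along the pixel's ray), 0 where there is no reading), "vertical_fov" (degrees; the focal length in pixels is half the picture's height over the tangent of half this angle, whatever the lens; pixels are square), "cx", "cy" (the principal point, pixels), "rvec" (rotation vector, rad) and "tvec" (3), from world to camera coordinates, as OpenCV has them; the wrist camera has in their place "mount" (4x4, takes a point from camera to tool coordinates, whose origin is the TCP and whose axes are the flange's). Camera axes: x right, y down, z forward; pixel columns grow to the right and rows downward; lengths in mm; the calibration is good to about 2 mm. A picture is of the moment at which its call begins: read the wrist's pose just before it.
- finish_job(): hands the job in; it is judged then, once.
The state is a dict: "time_s": time; "joints": joint angles; "dq": joint speeds; "tau": joint torques, N m; "eef_pos": TCP position; "ee_rot": TCP orientation; "force": force on the tool from outside, world axes, zero at the start; "wrist_torque": the same for the moment, N m; "grip_width": opening from 0.0 (shut) to 1.0 (fully open); "grip_force": force on a finger pad.
Only numpy, scipy, OpenCV 4.12 (cv2) and the standard library are available. Lean on these libraries where they do the work, as an engineer would, in place of code of your own. Each camera call takes 0.05 s, during which the arm holds its last target. There are 200 camera calls.

## Task

Draw the aluminium warming plate out from under the wire riser by its black tongue until its black knob bar is completely clear of the riser, and let go of it. Then take it by the knob and slide it along the warmer's deck, tongue first into the tunnel under the console, until both holes drop over the two brass locating pins and it lies flat on the deck; let it go there. Leave the mugs and the stack of dishes where they are.

Things in the scene. Friction and masses are not known exactly. Their poses are not given: they have to be found in the camera images.
- plate: Loose warming plate, 0.28 to 0.46 kg: aluminium slab 130 (x) x 120 (y) x 6 mm. Origin at the centre of the slab's underside, z up, -x towards the tongue. Black knob bar on top, black tongue on the -x edge, two 16 mm through holes at x = +45, y = +38 and -38 mm. Starts flat on the counter under the riser's wires, tongue sticking out
- plate_knob (a point): Point inside the plate's knob bar, over the plate's origin, 24 mm above the slab's underside. The bar runs along plate x, 60 long x 18 wide (y), from 6 to 36 mm above the underside; 25 mm and more free on both sides
- plate_tongue (a point): Point inside the plate's tongue at plate x = -105 mm, 8 mm above the underside. The tongue runs along plate x from -65 to -131 mm, 30 mm wide (y), 14 mm high (0 to 14 above the underside)
- plate_hole0 (a point): Centre of the plate's hole at y = +38 mm, at the top face, 6 mm above the underside
- plate_hole1 (a point): Centre of the plate's hole at y = -38 mm, at the top face, 6 mm above the underside
- riser: Fixed chrome wire riser over the plate at the start. Origin on the counter, z up. Six parallel top wires along its y (-88 to +88 mm), spaced from x = -45 to +85 mm, tops 55 and undersides 49 mm above the counter; thin legs at the four corners. Open on its -x side: the plate comes out towards the riser's -x
- warmer: Fixed buffet warmer. Origin on the counter below where the fitted plate's origin belongs; fitted, x and y of both agree. Flat steel deck 20 mm above the counter, x -75 to +105, y -85 to +85 mm. Grey console across it at x -150 to -75, top 60 (dial 65) mm up; through it along x a tunnel for the tongue, y -30 to +30, 20 to 50 mm above the counter
- pin0 (a point): Tip of the brass locating pin at warmer x = +45, y = +38 mm, for plate_hole0. 12 mm diameter, round-shouldered, stands 6.5 mm above the deck (point given 6 mm above it)
- pin1 (a point): Tip of the other, like pin, at warmer x = +45, y = -38 mm, for plate_hole1
- mug_a: Upturned sand-coloured mug, 84 mm diameter, 80 mm high, origin at the centre of its underside; bystander
- mug_b: Upturned sand-coloured mug, 84 mm diameter, 80 mm high, origin at the centre of its underside; bystander
- dishes: Stack of seven white dishes, 130 mm diameter, 63 mm high, origin at the centre of its underside; bystander
There are look-alikes about, which are no part of the job. Several things look just like the plate: the one meant starts farthest from the robot's base.

How it is judged (in metres and radians):
On the way:
1. the plate has been drawn out so that its knob is clear of the riser's wires, lies flat and is let go (x of plate_knob in the frame of riser below -0.07 m and angle between plate's own z axis and vertical below 0.1 rad and linear speed of plate below 0.02 m/s and contact force between the fingers and plate below 0.05 N), for 0.2 s.
At the end, for the whole second after the job is handed in: Both holes are over their pins (centres within 3.5 mm, hole0 on pin0 and hole1 on pin1, so the tongue is in the tunnel), the plate's top face at the holes is under 28 mm above the counter (26 when flat on the deck), the plate is level within 0.02 rad and at rest (horizontal distance between plate_hole0 and pin0 below 0.0035 m and horizontal distance between plate_hole1 and pin1 below 0.0035 m and z of each of plate_hole0, plate_hole1 in the frame of warmer below 0.028 m and angle between plate's own z axis and vertical below 0.02 rad and linear speed of plate below 0.01 m/s); the robot touches nothing.
It fails at once if one upturned mug is pushed more than 20 mm from its place (distance of mug_a from where it was at the start of the episode above 0.02 m).
It fails at once if another upturned mug is pushed more than 20 mm from its place (distance of mug_b from where it was at the start of the episode above 0.02 m).
It fails at once if the stack of dishes is pushed more than 20 mm from its place (distance of dishes from where it was at the start of the episode above 0.02 m).
It also fails if it takes over 58 s, if anything falls off the work surface, if the arm or the gripper's body presses on something with over 40 N, if the wrist force passes 120 N, or if a joint passes its speed limit or range.

## Working session

There is one attempt and no reset: what is moved stays moved. The work goes in short steps, Python scripts to look and compute and a tool call to move; the robot and the scene stay as the last step left them, time stands still between calls to the robot, and variables do not carry over. Pictures are saved under pics/ and viewed, at most 10 in all, crops included, and the job is handed in when it is done.

Besides the shell and the picture viewer there is one more tool, called after ">>>" as name([rows], argument=value, ...), one row to a line, values as JSON. step_arm: Moves the arm, as the interface text tells. Its arguments: {"type":"object","properties":{"plan":{"type":"array"},"squeeze":{"type":"number"}},"required":["plan"]}

```bash
mkdir -p pics
cat > h.py <<'E'
from rig import *
import numpy as np, cv2
from scipy.spatial.transform import Rotation as R
def cap(n):
    s=sense(); c=capture(n); c['s']=s; return c
def cam(c):
    f=200/np.tan(np.radians(c['vertical_fov'])/2)
    if 'mount' in c:
        s=c['s']; q=s['ee_rot']; T=np.eye(4); T[:3,:3]=R.from_quat([q[1],q[2],q[3],q[0]]).as_matrix(); T[:3,3]=s['eef_pos']
        M=T@np.array(c['mount']); return f,M[:3,:3],M[:3,3]
    A=R.from_rotvec(np.array(c['rvec']).ravel()).as_matrix(); return f,A.T,-A.T@np.array(c['tvec']).ravel()
def ray(c,u,v,z):  # intersect with plane z
    f,A,o=cam(c); d=A@np.array([(u-c['cx'])/f,(v-c['cy'])/f,1]); return o+d*(z-o[2])/d[2]
def dep(c,u,v):
    f,A,o=cam(c); return o+A@np.array([(u-c['cx'])/f,(v-c['cy'])/f,1])*c['depth'][v,u]
def proj(c,p):
    f,A,o=cam(c); q=A.T@(np.array(p)-o); return q[0]/q[2]*f+c['cx'],q[1]/q[2]*f+c['cy']
def save(c,n,box=None,k=1):
    im=c['color'][:,:,::-1]
    if box: im=im[box[1]:box[3],box[0]:box[2]]
    cv2.imwrite('pics/'+n+'.png',cv2.resize(im,None,fx=k,fy=k,interpolation=cv2.INTER_CUBIC))
E
python3 - <<'E'
from h import *
import pickle
s=sense();print(s)
d={}
for n in('top','side'):
    c=cap(n);save(c,n);d[n]=c;print(cam(c))
pickle.dump(d,open('d.pkl','wb'))
E
```

```text
{'time_s': 0.0, 'joints': array([ 1.01561873e+00,  3.13456525e-01,  1.49842067e+00, -5.67648667e-06,
        1.33100069e+00, -2.23417191e-01]), 'dq': array([-4.06270885e-05, -1.11659393e-03, -1.26638595e-03,  1.31294045e-03,
       -9.68156676e-04, -8.06404675e-04]), 'tau': array([-1.67859071e-04, -4.12267470e+01, -2.59742492e+01, -2.01664484e-04,
        4.17350195e-03,  2.45223976e-05]), 'eef_pos': array([170.93120508, 496.22531783, 303.33785378]), 'ee_rot': array([-2.41348619e-04,  1.65119813e-01,  9.86273306e-01, -5.95582670e-04]), 'force': array([-0.05434527, -0.18125027,  0.34965108]), 'wrist_torque': array([0.02655577, 0.00402238, 0.01570125]), 'grip_force': 0.0, 'grip_width': 1.0002427314398945}
(np.float64(459.40960183379815), array([[ 0.011158  , -0.98576962,  0.16773119],
       [-0.99965226, -0.0150048 , -0.02168447],
       [ 0.02389267, -0.1674309 , -0.98559425]]), array([ 310.28959121,   73.85132158, 1138.15260863]))
(np.float64(489.9414967551974), array([[-0.95671163, -0.2201236 ,  0.19039028],
       [-0.29044724,  0.68048794, -0.67273811],
       [ 0.01852724, -0.6989147 , -0.71496502]]), array([ 242.05259688, 1067.13501141, 1112.22452367]))
```

View pics/top.png

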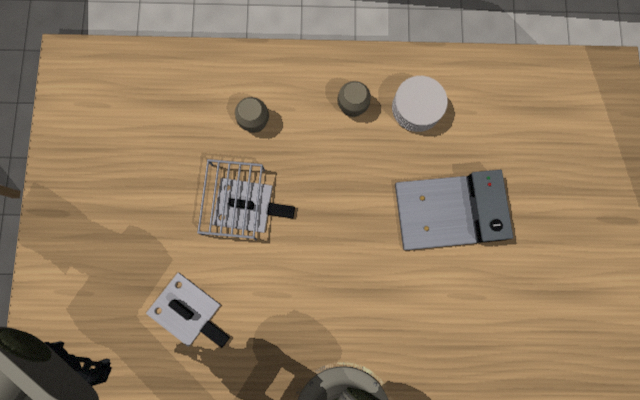

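View pics/side.png

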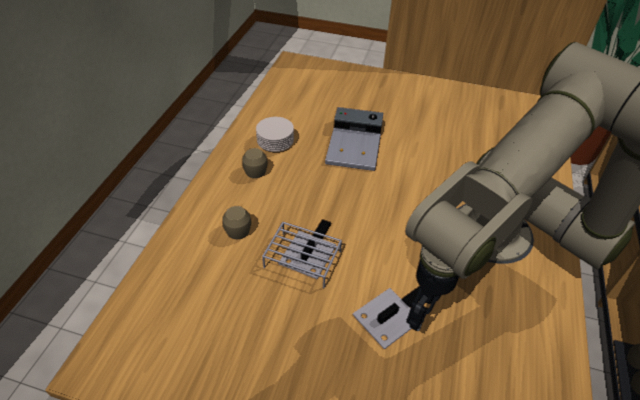

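The top view shows two lookalike plates. One is under the riser, knob at (240,204) and tongue end at (295,212). The other lies free, knob at (181,309) and tongue at (215,333). The warmer deck is at (437,213), with pins at (422,198) and (427,228) and the console on the right. The mugs are at (252,113) and (354,98), and the dishes at (420,103). The plate under the riser is the farther one and matches the description, so I'll check it in an enlarged crop.

Run:
```python
from h import *
import pickle
d=pickle.load(open('d.pkl','rb'));c=d['top']
im=c['color'][:,:,::-1]
a=cv2.resize(im[145:250,190:310],None,fx=5,fy=5,interpolation=cv2.INTER_CUBIC)
cv2.imwrite('pics/cr.png',a)
b=cv2.resize(im[160:260,385:520],None,fx=5,fy=5,interpolation=cv2.INTER_CUBIC)
cv2.imwrite('pics/cw.png',b)
print(ray(c,240,204,36),ray(c,181,309,36))
```

```text
[492.5182426  250.23887781  36.        ] [242.96900477 376.67143492  36.        ]
```

View pics/cr.png

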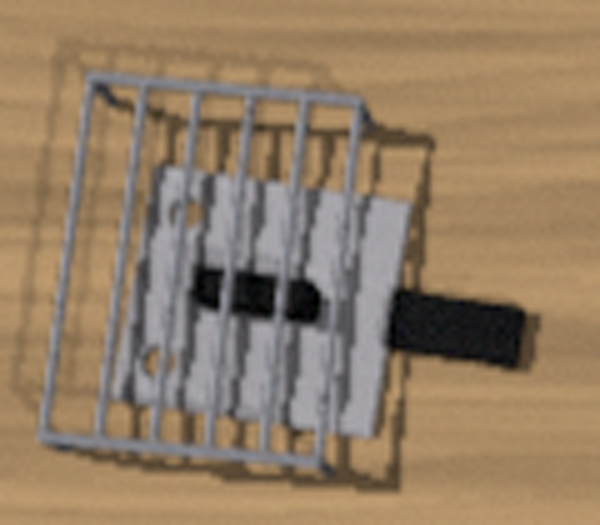

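View pics/cw.png

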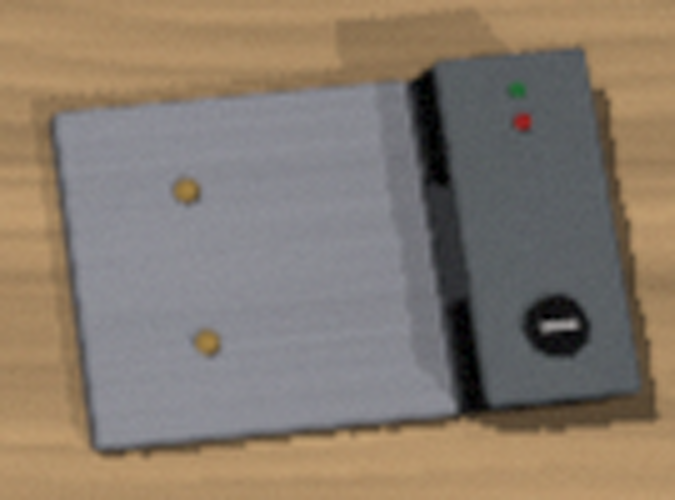

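Run:
```python
from h import *
import pickle
d=pickle.load(open('d.pkl','rb'));c=d['top']
g=lambda x,y,ox,oy,z: ray(c,ox+(x+.5)/5-.5,oy+(y+.5)/5-.5,z)[:2]
r=lambda x,y,z:g(x,y,190,145,z); w=lambda x,y,z:g(x,y,385,160,z)
def fit(loc,world):
    loc=np.array(loc,float);world=np.array(world);lm=loc.mean(0);wm=world.mean(0)
    a=(loc-lm)@[1,1j];b=(world-wm)@[1,1j];t=np.angle((np.conj(a)*b).sum())
    Rm=np.array([[np.cos(t),-np.sin(t)],[np.sin(t),np.cos(t)]]);o=wm-Rm@lm
    print(o,np.degrees(t),np.round(loc@Rm.T+o-world,1).tolist());return o,t
fit([(45,38),(45,-38),(-30,0),(30,0),(-131,15),(-131,-15)],[r(158,362,6),r(187,212,6),r(322,302,36),r(195,287,36),r(521,367,14),r(527,310,14)])
fit([(-45,-88),(-45,88),(85,-88),(85,88)],[r(362,100,55),r(325,465,55),r(92,77,55),r(45,440,55)])
fit([(45,38),(45,-38),(105,-85),(105,85)],[w(206,342,26),w(186,190,26),w(55,115,20),w(95,450,20)])
for p in((252,113),(354,98)): print(ray(c,*p,80))
print(ray(c,421,100,63))
s=sense();q=s['ee_rot'];print(R.from_quat([q[1],q[2],q[3],q[0]]).as_matrix().round(3))
```

```text
[494.9845606  248.68136635] 82.25780225573962 [[-0.8, -1.6], [-1.4, -1.1], [0.4, 2.6], [2.0, 0.5], [-0.7, 0.7], [0.5, -1.0]]
[501.65536661 249.50154227] 85.98880689996489 [[-0.5, 0.3], [1.0, 1.1], [-0.6, -0.5], [0.1, -0.9]]
[ 483.51161455 -244.53800379] 96.07921922534716 [[-0.6, -0.5], [-0.5, -0.3], [1.7, 0.9], [-0.7, -0.1]]
[707.77059545 223.5800001   80.        ]
[751.08392893 -22.51021484  80.        ]
[ 756.43669074 -190.65191176   63.        ]
[[-0.945  0.326 -0.001]
 [ 0.326  0.945 -0.001]
 [ 0.    -0.001 -1.   ]]
```

>>> step_arm([
  {"offset": [-40.75,-23.16,14],"rot": [0,0,78.7],"gripper": 8.5},
  {"offset": [-40.75,-23.16,14],"rot": [0,0,78.7],"gripper": 8.5},
  {"offset": [-40.75,-23.16,14],"rot": [0,0,78.7],"gripper": 8.5},
  {"offset": [-40.75,-23.16,14],"rot": [0,0,78.7],"gripper": 8.5},
  {"offset": [-40.75,-23.16,14],"rot": [0,0,78.7],"gripper": 8.5},
  {"offset": [-40.75,-23.16,14],"rot": [0,0,78.7],"gripper": 8.5},
  {"offset": [-40.75,-23.16,14],"rot": [0,0,78.7],"gripper": 8.5},
  {"offset": [-40.75,-23.16,14],"rot": [0,0,78.7],"gripper": 8.5},
  {"offset": [-40.75,-23.16,14],"rot": [0,0,78.7],"gripper": 8.5},
  {"offset": [-40.75,-23.16,14],"rot": [0,0,78.7],"gripper": 8.5},
  {"offset": [-40.75,-23.16,14],"rot": [0,0,78.7],"gripper": 8.5},
  {"offset": [-40.75,-23.16,14],"rot": [0,0,78.7],"gripper": 8.5},
])

```text
time_s: 1.3
eef_pos: [480.7, 144.3, 163.4]
ee_rot: [-0.0, 0.753, 0.658, -0.001]
force: [0.2, -0.4, -0.2]
grip_width: 0.997
grip_force: 0.0
```

```bash
cat >> h.py <<'E'
def toolyaw():
    q=sense()['ee_rot'];M=R.from_quat([q[1],q[2],q[3],q[0]]).as_matrix();return M
E
python3 - <<'E'
from h import *
c=cap('wrist');save(c,'w1');print(toolyaw().round(3))
f,A,o=cam(c);print(A.round(2),o)
for p in((495,248.7,36),(480.9,144.7,14),(477.3,119,14)):print(proj(c,p))
E
```

```text
[[ 0.134  0.991 -0.001]
 [ 0.991 -0.134  0.   ]
 [ 0.    -0.001 -1.   ]]
[[ 0.99 -0.13 -0.04]
 [-0.14 -0.96 -0.26]
 [-0.    0.26 -0.96]] [488.42232898 210.20791751 234.77453604]
(np.float64(317.70345976130045), np.float64(45.62251150987137))
(np.float64(317.3326869124385), np.float64(208.91464803808728))
(np.float64(317.1528804731532), np.float64(241.8709791194608))
```

View pics/w1.png

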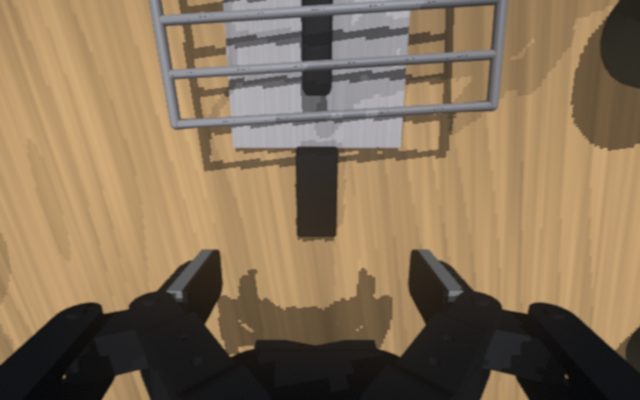

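The tongue runs from (316,150) to its end at (316,240), within 2 px of the prediction, and is centred between the fingers. I'll descend and grip.

>>> step_arm([
  {"offset": [0,0,4.5],"rot": [0,0,0],"gripper": 8.5},
  {"offset": [0,0,8.0],"rot": [0,0,0],"gripper": 8.5},
  {"offset": [0,0,8.7],"rot": [0,0,0],"gripper": 8.5},
  {"offset": [0,0,8.7],"rot": [0,0,0],"gripper": 2},
  {"offset": [0,0,8.7],"rot": [0,0,0],"gripper": 2},
  {"offset": [0,0,8.7],"rot": [0,0,0],"gripper": 2},
  {"offset": [0,0,8.7],"rot": [0,0,0],"gripper": 2},
  {"offset": [0,0,8.7],"rot": [0,0,0],"gripper": 2},
  {"offset": [0,0,8.7],"rot": [0,0,0],"gripper": 2},
  {"offset": [0,0,8.7],"rot": [0,0,0],"gripper": 2},
], squeeze=40)

```text
time_s: 2.35
eef_pos: [481.5, 144.8, 78.4]
ee_rot: [0.001, 0.753, 0.658, 0.001]
force: [-1.3, 0.2, 8.0]
grip_width: 0.34
grip_force: 39.7
```

>>> step_arm([
  {"offset": [-0.5,0.03,-0.1],"rot": [0,0,0],"gripper": 2},
  {"offset": [-1.5,0.1,-0.1],"rot": [0,0,0],"gripper": 2},
  {"offset": [-3,0.2,-0.1],"rot": [0,0,0],"gripper": 2},
  {"offset": [-4.5,0.3,-0.1],"rot": [0,0,0],"gripper": 2},
  {"offset": [-6,0.4,-0.1],"rot": [0,0,0],"gripper": 2},
  {"offset": [-7.5,0.48,-0.1],"rot": [0,0,0],"gripper": 2},
  {"offset": [-9,0.58,-0.1],"rot": [0,0,0],"gripper": 2},
  {"offset": [-10.5,0.68,-0.1],"rot": [0,0,0],"gripper": 2},
  {"offset": [-12,0.77,-0.1],"rot": [0,0,0],"gripper": 2},
  {"offset": [-13,0.84,-0.1],"rot": [0,0,0],"gripper": 2},
  {"offset": [-13.5,0.87,-0.1],"rot": [0,0,0],"gripper": 2},
  {"offset": [-13.5,0.87,-0.1],"rot": [0,0,0],"gripper": 2},
])

```text
time_s: 3.55
eef_pos: [471.5, 8.5, 78.4]
ee_rot: [0.001, 0.753, 0.658, 0.0]
force: [-1.3, -2.9, 5.0]
grip_width: 0.336
grip_force: 40.5
```

>>> step_arm([
  {"offset": [0,0,0],"rot": [0,0,0],"gripper": 8.5},
  {"offset": [0,0,0],"rot": [0,0,0],"gripper": 8.5},
  {"offset": [0,0,0],"rot": [0,0,0],"gripper": 8.5},
  {"offset": [0,0,0],"rot": [0,0,0],"gripper": 8.5},
  {"offset": [0,0,0],"rot": [0,0,0],"gripper": 8.5},
  {"offset": [0,0,0],"rot": [0,0,0],"gripper": 8.5},
  {"offset": [0,0,-4],"rot": [0,0,0],"gripper": 8.5},
  {"offset": [0,0,-9],"rot": [0,0,0],"gripper": 8.5},
  {"offset": [0,0,-12],"rot": [0,0,0],"gripper": 8.5},
  {"offset": [0,0,-12],"rot": [0,0,0],"gripper": 8.5},
])

```text
time_s: 4.55
eef_pos: [472.7, 9.5, 201.7]
ee_rot: [0.003, 0.753, 0.658, 0.002]
force: [0.1, -0.1, -0.3]
grip_width: 0.994
grip_force: 0.0
```

Run:
```python
from h import *
c=cap('wrist');save(c,'w2');print(toolyaw().round(3))
for p in((-131,0,14),(-30,0,36),(30,0,36),(45,38,6),(45,-38,6)):
    t=np.radians(82.3);x=485.5+p[0]*np.cos(t)-p[1]*np.sin(t);y=114+p[0]*np.sin(t)+p[1]*np.cos(t)
    print(proj(c,(x,y,p[2])))
```

```text
[[ 0.134  0.991  0.004]
 [ 0.991 -0.134 -0.001]
 [-0.     0.004 -1.   ]]
(np.float64(313.3559223461475), np.float64(224.94980963588378))
(np.float64(313.2283777985877), np.float64(102.67602931079739))
(np.float64(313.0820178334653), np.float64(8.804901742983361))
(np.float64(262.17345087539746), np.float64(-0.7689422599201521))
(np.float64(363.6401113352393), np.float64(-0.5136876514388291))
```

View pics/w2.png

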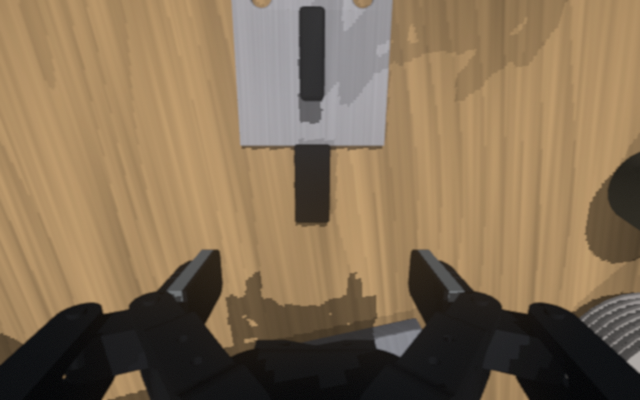

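The plate is clear: knob at (312,8)-(312,100), tongue end at (312,223), as predicted, with origin about (485,115). Next I take it by the knob.

>>> step_arm([
  {"offset": [4.5,-0.1,0],"rot": [0,0,0],"gripper": 8.5},
  {"offset": [9,-0.2,0],"rot": [0,0,0],"gripper": 8.5},
  {"offset": [10.7,-0.2,4],"rot": [0,0,0],"gripper": 8.5},
  {"offset": [10.7,-0.2,8.5],"rot": [0,0,0],"gripper": 8.5},
  {"offset": [10.7,-0.2,11],"rot": [0,0,0],"gripper": 8.5},
  {"offset": [10.7,-0.2,11.8],"rot": [0,0,0],"gripper": 8.5},
  {"offset": [10.7,-0.2,11.8],"rot": [0,0,0],"gripper": 1},
  {"offset": [10.7,-0.2,11.8],"rot": [0,0,0],"gripper": 1},
  {"offset": [10.7,-0.2,11.8],"rot": [0,0,0],"gripper": 1},
  {"offset": [10.7,-0.2,11.8],"rot": [0,0,0],"gripper": 1},
  {"offset": [10.7,-0.2,11.8],"rot": [0,0,0],"gripper": 1},
  {"offset": [10.7,-0.2,11.8],"rot": [0,0,0],"gripper": 1},
], squeeze=60)

```text
time_s: 5.8
eef_pos: [484.6, 115.9, 81.1]
ee_rot: [0.001, 0.753, 0.658, 0.001]
force: [0.3, -0.3, 6.7]
grip_width: 0.201
grip_force: 60.0
```

>>> step_arm([
  {"offset": [0,0,0],"rot": [0,0,0],"gripper": 1},
  {"offset": [0,0,0],"rot": [0,0,0],"gripper": 1},
  {"offset": [0,0,0],"rot": [0,0,0],"gripper": 1},
])

```text
time_s: 6.1
eef_pos: [484.6, 115.9, 81.1]
ee_rot: [0.001, 0.753, 0.658, 0.001]
force: [0.6, -0.6, 7.3]
grip_width: 0.197
grip_force: 60.0
```

>>> step_arm([
  {"offset": [0,0,-1.5],"rot": [0,0,0],"gripper": 1},
  {"offset": [0,0,-3.5],"rot": [0,0,0],"gripper": 1},
  {"offset": [0,0,-5],"rot": [0,0,0],"gripper": 1},
  {"offset": [-3,0.3,-5],"rot": [0,0,-2],"gripper": 1},
  {"offset": [-6.5,0.65,-5],"rot": [0,0,-4],"gripper": 1},
  {"offset": [-10,1,-5],"rot": [0,0,-6],"gripper": 1},
  {"offset": [-14,1.4,-5],"rot": [0,0,-8],"gripper": 1},
  {"offset": [-18,1.8,-5],"rot": [0,0,-10],"gripper": 1},
  {"offset": [-22,2.2,-5],"rot": [0,0,-12],"gripper": 1},
  {"offset": [-25.5,2.5,-5],"rot": [0,0,-13.8],"gripper": 1},
  {"offset": [-27.5,2.71,-5],"rot": [0,0,-13.8],"gripper": 1},
  {"offset": [-27.5,2.71,-5],"rot": [0,0,-13.8],"gripper": 1},
])

```text
time_s: 7.3
eef_pos: [473.4, -162.4, 129.8]
ee_rot: [0.0, 0.67, 0.743, -0.0]
force: [-0.0, 1.1, -3.7]
grip_width: 0.197
grip_force: 59.2
```

Run:
```python
from h import *
c=cap('top');im=c['color'][:,:,::-1]
a=cv2.resize(im[155:260,355:520],None,fx=4.8,fy=4.8,interpolation=cv2.INTER_CUBIC);cv2.imwrite('pics/t2.png',a)
import pickle;pickle.dump(c,open('t2.pkl','wb'))
s=sense();print(s['eef_pos'],s['force'],s['wrist_torque'],toolyaw().round(3))
```

```text
[ 473.2846368  -160.86485745  129.66914369] [-0.64206189 -0.00906497 -5.38372152] [ 0.12024196 -0.00569987 -0.00238826] [[-0.104  0.995 -0.001]
 [ 0.995  0.104  0.001]
 [ 0.001 -0.001 -1.   ]]
```

View pics/t2.png

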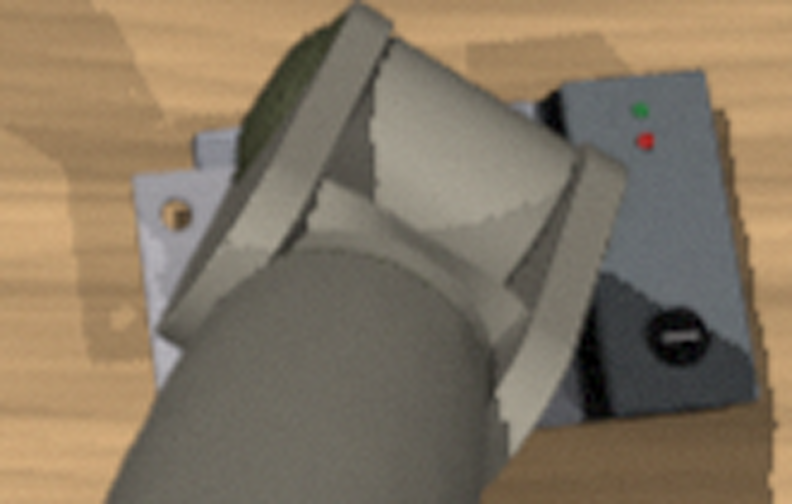

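Run:
```python
from h import *
import pickle
c=pickle.load(open('t2.pkl','rb'))
h=ray(c,355+177.5/4.8-.5,155+214.5/4.8-.5,54.6)[:2]
t=np.radians(96)
e=np.array([473.3,-160.9])+[45*np.cos(t)+38*np.sin(t),45*np.sin(t)-38*np.cos(t)]
print(h,e,h-e)
cr=[ray(c,355+x/4.8-.5,155+y/4.8-.5,z)[:2] for x,y,z in((706,70,60),(757,400,60))]
print(cr, np.degrees(np.arctan2(*(cr[0]-cr[1])))) 
w=np.array([483.5,-244.5]);t=np.radians(96.08)
print([w+[-150*np.cos(t)-y*np.sin(t),-150*np.sin(t)+y*np.cos(t)] for y in(-85,85)])
```

```text
[ 506.67836426 -115.07466456] [ 506.38805118 -112.1744331 ] [ 0.29031308 -2.90023145]
[array([ 584.32709748, -384.26601069]), array([ 416.90262152, -400.57689597])] 84.43567028655451
[array([ 583.90941934, -384.65330359]), array([ 414.8656733 , -402.65918942])]
```

Hole1 is visible at (177,214) in the crop. It puts the plate about 3 mm farther toward the console than the TCP suggests, and the tongue is lined up. I'll lower it and insert it just above the pins.

>>> step_arm([
  {"offset": [0,0,1],"rot": [0,0,0],"gripper": 1},
  {"offset": [0,0,1.9],"rot": [0,0,0],"gripper": 1},
  {"offset": [-1,0.02,1.9],"rot": [0,0,0],"gripper": 1},
  {"offset": [-2,0.04,1.9],"rot": [0,0,0],"gripper": 1},
  {"offset": [-3,0.06,1.9],"rot": [0,0,0],"gripper": 1},
  {"offset": [-4,0.08,1.9],"rot": [0,0,0],"gripper": 1},
  {"offset": [-5,0.1,1.9],"rot": [0,0,0],"gripper": 1},
  {"offset": [-6,0.12,1.9],"rot": [0,0,0],"gripper": 1},
  {"offset": [-7,0.14,1.9],"rot": [0,0,0],"gripper": 1},
  {"offset": [-7.8,0.15,1.9],"rot": [0,0,0],"gripper": 1},
  {"offset": [-8.1,0.15,1.9],"rot": [0,0,0],"gripper": 1},
  {"offset": [-8.1,0.15,1.9],"rot": [0,0,0],"gripper": 1},
])

```text
time_s: 8.55
eef_pos: [483.8, -240.8, 110.8]
ee_rot: [-0.0, 0.669, 0.744, -0.0]
force: [0.0, 0.4, -4.4]
grip_width: 0.2
grip_force: 59.2
```

Run:
```python
from h import *
c=cap('wrist');import pickle;pickle.dump(c,open('w3.pkl','wb'))
s=sense();print(s['eef_pos'],s['force'],toolyaw().round(3))
save(c,'w3',(160,0,480,240),2.5)
```

```text
[ 483.71178458 -240.43893038  110.81851189] [-0.55297202  0.85785503 -4.46731518] [[-0.106  0.994 -0.   ]
 [ 0.994  0.106  0.   ]
 [ 0.    -0.    -1.   ]]
```

View pics/w3.png

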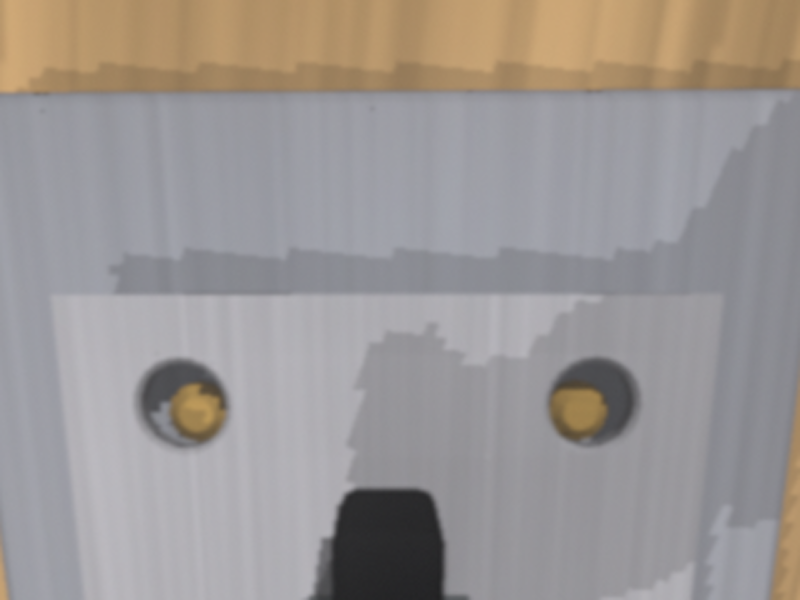

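Both pins show through the holes: holes at crop (181,402) and (594,402), pin tops at (198,407) and (580,408). I'll compute the residual.

Run:
```python
from h import *
import pickle
c=pickle.load(open('w3.pkl','rb'));M=toolyaw()
g=lambda x,y,z: ray(c,160+(x+.5)/2.5-.5,(y+.5)/2.5-.5,z)
for zh,zp in((35.7,26.5),(36.5,26.5)):
    H=[g(181,402,zh),g(594,402,zh)];P=[g(198,407,zp),g(580,408,zp)]
    print(np.linalg.norm(H[0]-H[1]),np.linalg.norm(P[0]-P[1]))
    for h,p in zip(H,P): print('tool-frame need',(M.T@(p-h)).round(2))
```

```text
77.07581529826759 75.90815476577158
tool-frame need [-2.26  0.88  9.2 ]
tool-frame need [-2.46 -0.29  9.2 ]
76.6548765142624 75.90815476577158
tool-frame need [-2.37  0.67 10.  ]
tool-frame need [-2.57 -0.08 10.  ]
```

>>> step_arm([
  {"offset": [-0.24,0.03,0],"rot": [0,0,0],"gripper": 1},
  {"offset": [-0.24,0.03,0],"rot": [0,0,0],"gripper": 1},
  {"offset": [-0.24,0.03,0.3],"rot": [0,0,0],"gripper": 1},
  {"offset": [-0.24,0.03,0.5],"rot": [0,0,0],"gripper": 1},
  {"offset": [-0.24,0.03,0.7],"rot": [0,0,0],"gripper": 1},
  {"offset": [-0.24,0.03,0.85],"rot": [0,0,0],"gripper": 1},
  {"offset": [-0.24,0.03,0.95],"rot": [0,0,0],"gripper": 1},
  {"offset": [-0.24,0.03,0.95],"rot": [0,0,0],"gripper": 1},
  {"offset": [-0.24,0.03,0.95],"rot": [0,0,0],"gripper": 1},
])

```text
time_s: 9.5
eef_pos: [484.4, -242.9, 101.4]
ee_rot: [0.0, 0.669, 0.744, -0.0]
force: [0.6, -0.2, -3.8]
grip_width: 0.196
grip_force: 59.3
```

>>> step_arm([
  {"offset": [0,0,0.05],"rot": [0,0,0],"gripper": 1},
  {"offset": [0,0,0.05],"rot": [0,0,0],"gripper": 8.5},
  {"offset": [0,0,0.05],"rot": [0,0,0],"gripper": 8.5},
  {"offset": [0,0,0.05],"rot": [0,0,0],"gripper": 8.5},
  {"offset": [0,0,0.05],"rot": [0,0,0],"gripper": 8.5},
  {"offset": [0,0,0.05],"rot": [0,0,0],"gripper": 8.5},
  {"offset": [0,0,0.05],"rot": [0,0,0],"gripper": 8.5},
  {"offset": [0,0,-3],"rot": [0,0,0],"gripper": 8.5},
  {"offset": [0,0,-7],"rot": [0,0,0],"gripper": 8.5},
  {"offset": [0,0,-10],"rot": [0,0,0],"gripper": 8.5},
  {"offset": [0,0,-10],"rot": [0,0,0],"gripper": 8.5},
  {"offset": [0,0,-10],"rot": [0,0,0],"gripper": 8.5},
])

```text
time_s: 10.7
eef_pos: [484.3, -242.8, 201.4]
ee_rot: [0.0, 0.669, 0.744, -0.0]
force: [-0.5, -0.2, 0.5]
grip_width: 0.993
grip_force: 0.0
```

Run:
```python
from h import *
c=cap('wrist');import pickle;pickle.dump(c,open('w4.pkl','wb'))
s=sense();print(s['eef_pos'],s['force'])
save(c,'w4',(180,0,460,200),2.8)
```

```text
[ 484.02014251 -242.63919295  200.5312976 ] [ 0.28759371 -0.3562501  -1.00368728]
```

View pics/w4.png

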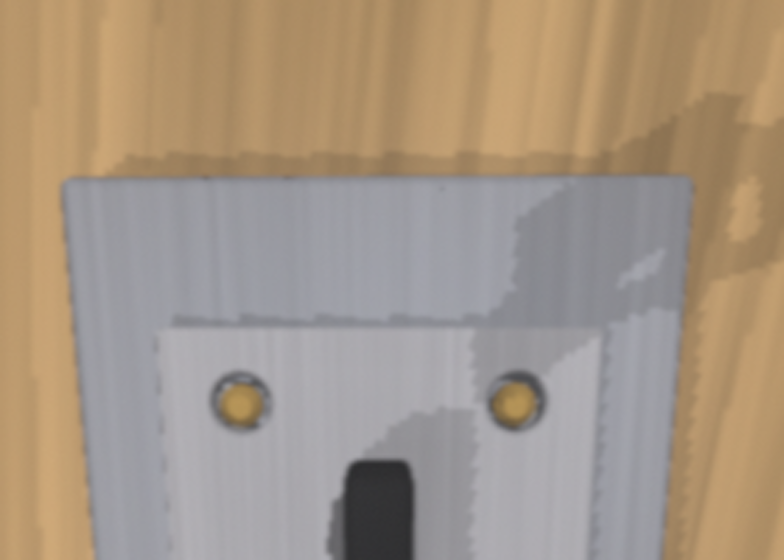

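Both pins sit centred in the holes, (239,404) in (241,401) and (515,403) in (517,401), so they are under 1 mm off. The plate lies flat and the gripper is clear.

```bash
python3 -c "
from rig import *
print(finish_job())"
```

```text
the job is handed in; nothing more can be done
None
```

The job is handed in: the plate was drawn clear of the riser and released, then seated flat on the deck with both holes over their pins (under 1 mm off in the last picture) and let go; the mugs and dishes were never approached, and no verdict came back.

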